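# Start the clamp screw at the bottom of the pillar's well

## Task

Take the long clamp screw out of its stand, lower it into the deep well of the clamp pillar, find the start of the hidden thread by feel and screw it in clockwise until its flange sits flat on the pillar's rim, then let go. Go gently: do not force, drop or cross-thread the screw, and leave the jaw models, the beaker and the pin strip where they are.

Things in the scene. Friction and masses are not known exactly. Their poses are not given: they have to be found in the camera images.
- screw: Steel clamp screw, 0.16 kg, 108 mm long, standing nose down in its stand. Origin at the nose tip on its axis, z towards the knob. Heights above the origin: nose 14 mm thick (12 at the tip) to 20 mm, with the thread teeth on it; shank 20 mm thick to 60 mm, collar 25 mm thick to 78.3 mm, flange 38 mm across to 82.3 mm, then the knob.
- screw_knob (a point): Centre of the round knurled knob, 95.3 mm above the nose tip: diameter 30 mm, 26 mm high, the place to grip (its underside is the flange's top).
- screw_teeth (a point): On the screw's axis 8.4 mm above the nose tip, level with the lowest corners of its thread: a three-start right-hand thread with one short tooth per start, three equal teeth 120 degrees apart, outer radius 13 mm, each about 33 degrees wide and 4 mm thick, lower edges bevelled. If they stop half in (2 to 5 mm down) they are caught on an edge: give way to the torque felt.
- screw_flange (a point): Centre of the underside of the screw's flange, 78.3 mm above the nose tip.
- pillar: Fixed round aluminium pillar, 46 mm thick, on a dark steel foot 84 mm across and 12 mm high; 92 mm high in all. Origin under its centre, z up. A well of 29 mm bore goes down its axis to a soft brass threaded insert, which is marred when the screw and the pillar press on one another with more than 30 N.
- pillar_mouth (a point): Centre of the pillar's rim at the top of the well, 92 mm above the pillar's origin; the mouth is flared from 29 to 35 mm over the top 4 mm.
- thread_face (a point): On the well's axis, 60 mm below the rim: flat top of the brass insert. The teeth ride on it (flange then 9.9 mm above the rim) until turned over its three openings, 49 degrees wide, 120 degrees apart, where the screw drops 6 to 8 mm. Play there 16 degrees. Their angle differs every time, does not show in any reported pose and must be felt.
- thread_end (a point): On the well's axis, 69.9 mm below the rim: where the teeth's lowest corners are when the flange rests on the rim. After the drop, turning anticlockwise (from above) meets a wall at once; clockwise leads the teeth down 3.8 mm a radian under the thread, so the flange lands after 0.65 to 0.95 rad; it jams at about 0.4 rad beyond that.
- screw_stand: Fixed grey plastic stand, 56 x 56 x 36 mm, with a round hole 29 mm wide and 30 mm deep in its middle, in which the screw stands. Origin under its centre; the nose tip is 6 mm above it. Mind the tall black computer case beside the work on the robot's right, between it and the arm's start: pass in front of it, close to the base.
- beaker: Clear beaker, diameter 78 mm, 101 mm high; to be left alone. Origin under its centre.
- pin_strip: Pale sprue plate with a row of pins, 27 x 72 x 28 mm; to be left alone. Origin under its centre.
- model_lower_1: Plaster model of a lower jaw, 42 x 62 x 16 mm; to be left alone. Origin under its centre.
- model_upper: Plaster model of an upper jaw, 55 x 63 x 21 mm; to be left alone. Origin under its centre.
Not all that is in view belongs to the job. Several things have the shape of the screw; the one meant has the colours described above.

How it is judged:
On the way:
1. the screw stands upright in the well and its teeth have dropped into the thread start (flange less than 6 mm above the rim) (horizontal distance between screw_flange and pillar_mouth below 0.004 m and angle between screw's own z axis and vertical below 0.08 rad and z of screw_flange in the frame of pillar_mouth below 0.006 m), for 0.2 s.
At the end, for the whole second after the job is handed in: The screw is upright (within 3 degrees) in the pillar's well, screwed down until the underside of its flange is within 1.2 mm of the rim, at rest and released (horizontal distance between screw_flange and pillar_mouth below 0.0035 m and angle between screw's own z axis and vertical below 0.05 rad and z of screw_flange in the frame of pillar_mouth between -0.003 and 0.0012 m and linear speed of screw below 0.01 m/s); the robot touches nothing.
It fails at once if screw and pillar press on one another with more than 30 N (forced or cross-threaded) (contact force between screw and pillar above 30 N).
It fails at once if the clear beaker is moved by more than 15 mm (distance of beaker from where it was at the start of the episode above 0.015 m).
It fails at once if the strip of pins is moved by more than 15 mm (distance of pin_strip from where it was at the start of the episode above 0.015 m).
It fails at once if the lower jaw model is moved by more than 15 mm (distance of model_lower_1 from where it was at the start of the episode above 0.015 m).
It fails at once if the upper jaw model is moved by more than 15 mm (distance of model_upper from where it was at the start of the episode above 0.015 m).
It also fails if it takes over 72 s, if anything falls off the work surface, if the arm or the gripper's body presses on something with over 40 N, if the wrist force passes 120 N, or if a joint passes its speed limit or range.

## Robot

A 6-joint arm with a two-finger parallel gripper is mounted at the origin on a cart in front of the work surface, level with it; the furniture and walls round the work are solid. World frame = base frame: x ahead of the robot, y to its left, z up, the work surface at z = 0. Lengths are in m, angles in rad, forces in N, time in s.
With the tool pointing down it reaches from about 0.275 to 1 m from the base axis. Payload 8.4 kg.
Tool frame: the origin (TCP) lies at the very end of the fingers, on their centre line; the grasp point (between the pads) lies 19 mm behind it; z points along the fingers, y is the line along which they close (so a half turn about z gives the same grasp; the last joint's range is limited). The gripper opens to 85 mm and grips with 20 to 120 N. Pads are 22 mm wide; open, the fingers measure 114 mm over their backs; the gripper's body (76 mm by 85 mm) begins 54 mm behind the grasp point. The pads swing forward as they close: fully open they stand 13 mm farther back than shut.
Start: joints at [1.166, 0.353, 1.633, -0, 1.155, -0.002], TCP at [0.245, 0.575, 0.231] pointing down, gripper open.
Joint ranges: [-2.63, 2.63], [-0.92, 2.1], [0.06, 2.66], [-1.3, 4.44], [0, 2.69], [-3.02, 3.02]. Speed limits (rad/s): [2.22, 2.22, 2.79, 3.14, 3.14, 3.14].

## Interface

Orientations are given as a unit quaternion [x, y, z, w].
In Python, from plant import r gives the robot as it stands. The module is installed in compiled form; this text tells all that it offers.
- The arm moves only by the shell command python3 -m pendant 'ROWS' [OPENING]. ROWS is JSON, a list of rows, each a list of 2 entries, a list of its own where there are three numbers: the shift along the tool's x, y, z in mm, then the turn about the tool's z in rad. In form: [[[dx, dy, dz], roll], ...]. A call has 1 to 8 rows; each row is the pose to reach, as a shift and turn from the pose commanded when the call began, along the tool's axes at that moment; what a row does not reach only later rows make up. A row lasts 1/8 s, in which the tool goes at most 62.5 mm and 10.7 degrees, less where a joint would pass 70% of its speed; a pose out of reach is approached as far as the arm can. A call with a gripper value outside its range is refused whole. OPENING is the opening, from -1 (shut) to 1 (fully open), so that 0 is half open, set as the call begins (- or left out, the last holds). The fingers move at their own pace and stop on an object; the grip force is fixed at half the most. Time passes only in rows, so rows that repeat a pose let the fingers close. It gives the time, the measured TCP pose, the force, the opening and the grip force at its end, in the units of the state.
- r.get_obs(): the state, without advancing time (a new reading comes with each control period).
- r.capture(name): name is "scene" or "top"; returns a dict with "color" (400x640x3 uint8, blue, green, red), "depth" (400x640 float32, m along the optical axis (not along the pixel's ray), 0 where there is no reading), "mtx" (3x3 intrinsics, pixels), "R" (3x3) and "t" (3): a world point X has camera coordinates R X + t. Camera axes: x right, y down, z forward; pixel columns grow to the right and rows downward; lengths in m; the calibration is good to about 2 mm. A picture is of the moment at which its call begins.
- r.finish_job(): hands the job in; it is judged then, once.
The state is a dict: "t": time; "joint_positions": joint angles; "joint_velocities": joint speeds; "tau": joint torques, N m; "ee_pos": TCP position; "tool_rot": TCP orientation; "wrist_force": force on the tool from outside, world axes, zero at the start; "wrist_torque": the same for the moment, N m; "grip_width": finger opening in m; "gripper_force": force on a finger pad.
Only numpy, scipy, OpenCV 4.12 (cv2) and the standard library are available. Lean on these libraries where they do the work, as an engineer would, in place of code of your own. Each camera call takes 0.05 s, during which the arm holds its last target. There are 200 camera calls.

## Working session

There is one attempt and no reset: what is moved stays moved. The work goes in short steps, Python scripts to look and compute and a shell command to move; the robot and the scene stay as the last step left them, time stands still between calls to the robot, and variables do not carry over. Pictures are saved under pics/ and viewed, at most 10 in all, crops included, and the job is handed in when it is done.

```bash
mkdir -p pics; cat > h.py <<'E'
import numpy as np,cv2
from plant import r
def cap(n,save):
    c=r.capture(n); cv2.imwrite(f'pics/{save}.png',c['color']); np.savez(f'{save}.npz',**c); return c
def ray(c,u,v):
    R,t=c['R'],c['t']; d=R.T@np.linalg.solve(c['mtx'],[u,v,1.]); return -R.T@t,d
def onz(c,u,v,z):
    o,d=ray(c,u,v); return o+d*(z-o[2])/d[2]
def dep(c,u,v):
    o,d=ray(c,u,v); return o+d*c['depth'][int(v),int(u)]
E
python3 - <<'E'
from h import *
np.set_printoptions(precision=4,suppress=True)
for n in ('scene','top'):
    c=cap(n,n+'0'); print(n,-c['R'].T@c['t'],c['R'],c['mtx'])
o=r.get_obs();print(o)
E
```

```text
scene [-0.041   0.5586  0.544 ] [[-0.5468 -0.8369  0.0222]
 [-0.4592  0.2777 -0.8438]
 [ 0.7001 -0.4716 -0.5362]] [[411.639    0.     323.4759]
 [  0.     411.639  201.6838]
 [  0.       0.       1.    ]]
top [0.3724 0.1468 0.9874] [[ 0.1759 -0.9844  0.0038]
 [-0.9601 -0.1724 -0.2204]
 [ 0.2176  0.0351 -0.9754]] [[494.4025   0.     317.0694]
 [  0.     494.4025 191.8099]
 [  0.       0.       1.    ]]
{'t': 0.1, 'joint_positions': array([ 1.1656,  0.3536,  1.6341, -0.    ,  1.1552, -0.0024]), 'joint_velocities': array([-0.0015, -0.0018, -0.0005, -0.0005,  0.0005, -0.0012]), 'tau': array([ -0.001 , -60.6357, -34.2821,   0.    ,   0.0038,   0.    ]), 'ee_pos': array([0.2448, 0.5746, 0.2306]), 'tool_rot': array([ 0.2   ,  0.9798, -0.0006, -0.0001]), 'wrist_force': array([ 0.5759,  0.6965, -0.852 ]), 'wrist_torque': array([-0.0204, -0.021 ,  0.0065]), 'gripper_force': 0.0, 'grip_width': 0.08536664008184466}
```

View pics/scene0.png

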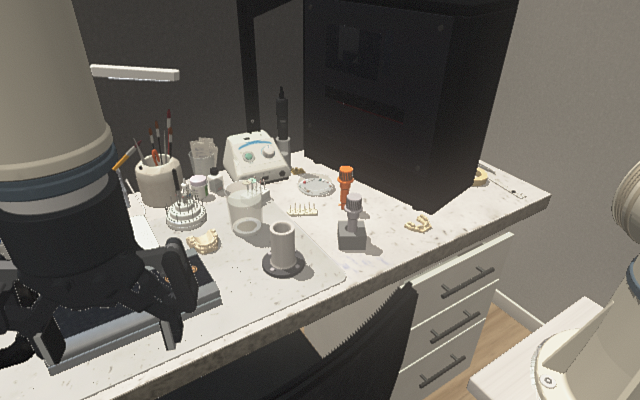

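View pics/top0.png

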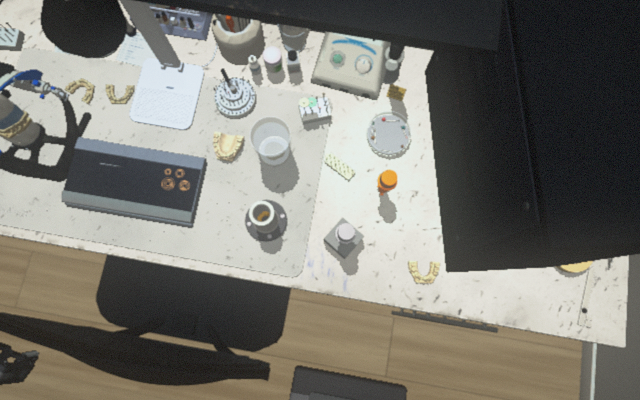

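The steel-grey screw stands in the grey block at scene (354,205) / top (346,232). An orange look-alike stands at scene (346,180) / top (388,180). The description says steel in a grey stand, so the grey one fits. The pillar is at scene (283,245) / top (264,215). Next I confirm with an enlarged crop and measure.

```bash
python3 - <<'E'
from h import *
np.set_printoptions(precision=4,suppress=True)
s=dict(np.load('scene0.npz'));t=dict(np.load('top0.npz'))
a=cv2.resize(s['color'][150:290,250:390],(560,560),interpolation=2)[:,:400] if 0 else cv2.resize(s['color'][160:285,255:385],(400,385),interpolation=2)
b=cv2.resize(t['color'][170:270,235:365],(400,308),interpolation=2)
im=np.zeros((385,800,3),np.uint8);im[:,:400]=a;im[:308,400:]=b
cv2.imwrite('pics/crop.png',im)
for n,c in(('s',s),('t',t)):
    v,u=np.mgrid[0:400,0:640]; 
    o=-c['R'].T@c['t']; K=np.linalg.inv(c['mtx'])
    P=(np.stack([u,v,np.ones_like(u)],-1)@K.T*c['depth'][...,None])@c['R']+o
    ok=c['depth']>0
    def box(x0,x1,y0,y1,z0,z1):
        m=ok&(P[...,0]>x0)&(P[...,0]<x1)&(P[...,1]>y0)&(P[...,1]<y1)&(P[...,2]>z0)&(P[...,2]<z1); return m
    for lab,(pu,pv) in {'screw':((354,198),(346,229)),'pillar':((283,226),(262,208)),'orange':((346,172),(388,179))}.items():
        uu,vv=(pu,pv)[n=='t'] if 0 else {'s':pu,'t':pv}[n]
        q=P[vv-3:vv+4,uu-3:uu+4].reshape(-1,3); q0=np.median(q,0)
        print(n,lab,q0)
        m=box(q0[0]-.04,q0[0]+.04,q0[1]-.04,q0[1]+.04,.07,.2)
        zz=P[m][:,2]
        if len(zz):
            zt=np.percentile(zz,97); mm=m&(P[...,2]>zt-.006); pts=P[mm]
            print('   topz',zt,len(pts),pts[:,:2].min(0),pts[:,:2].max(0),cv2.minEnclosingCircle(pts[:,:2].astype(np.float32)))
E
```

```text
s screw [0.4983 0.1214 0.115 ]
   topz 0.11602249423931021 125 [0.4896 0.1041] [0.5194 0.1331] ((0.504763662815094, 0.11775244772434235), 0.0161042008548975)
s pillar [0.5265 0.2673 0.0852]
   topz 0.0939638770953119 238 [0.4906 0.2538] [0.5371 0.299 ] ((0.5144712924957275, 0.2771480679512024), 0.023950455710291862)
s orange [0.6075 0.0628 0.1071]
   topz 0.11050841664569776 92 [0.6003 0.0422] [0.6325 0.0721] ((0.6166378259658813, 0.05657629668712616), 0.016445497050881386)
t screw [0.5093 0.1156 0.1148]
   topz 0.1173025084955813 225 [0.4911 0.1001] [0.5212 0.1293] ((0.5060968399047852, 0.11463155597448349), 0.015436223708093166)
t pillar [0.5294 0.2781 0.0609]
   topz 0.09479923361299636 281 [0.4934 0.25  ] [0.5381 0.2948] ((0.5163688063621521, 0.27221763134002686), 0.023395707830786705)
t orange [0.615  0.0546 0.1093]
   topz 0.11133710335734891 208 [0.6048 0.0386] [0.6345 0.0674] ((0.6198458671569824, 0.05293916538357735), 0.015626968815922737)
```

View pics/crop.png

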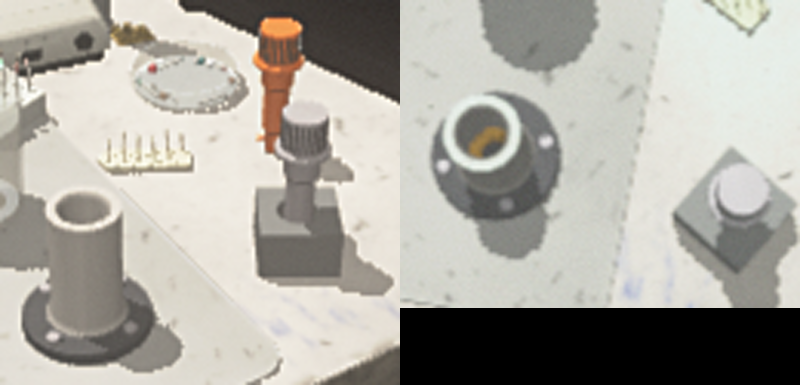

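The crop confirms it: the steel screw is in the grey stand, and the orange one is loose on the table behind. I refine the positions by rim and knob-top contours in both views.

```bash
python3 - <<'E'
from h import *
np.set_printoptions(precision=4,suppress=True)
s=dict(np.load('scene0.npz'));t=dict(np.load('top0.npz'))
rays={}
for n,c,name,(u0,u1,v0,v1),z in (('s',s,'rim',(262,304,214,242),.092),('t',t,'rim',(244,280,198,226),.092),('s',s,'knob',(343,366,190,204),.114),('t',t,'knob',(336,358,219,243),.114)):
    g=cv2.resize(cv2.cvtColor(c['color'][v0:v1,u0:u1],6),None,fx=8,fy=8,interpolation=cv2.INTER_CUBIC)
    for th in ((0,) if 0 else ('otsu',)):
        T,m=cv2.threshold(g,0,255,cv2.THRESH_OTSU)
        cs,_=cv2.findContours(m,cv2.RETR_EXTERNAL,cv2.CHAIN_APPROX_NONE)
        k=max(cs,key=cv2.contourArea); k=cv2.convexHull(k)[:,0].astype(float)
        px=(k+.5)/8-.5+[u0,v0]
        W=np.array([onz(c,*p,z)[:2] for p in px]).astype(np.float32)
        print(n,name,T,'px',px.min(0),px.max(0),'bbox',W.min(0),W.max(0),'mid',(W.min(0)+W.max(0))/2,'ell',cv2.fitEllipse(W))
        cv2.imwrite(f'pics/m_{n}_{name}.png',np.hstack([g,m]))
E
python3 - <<'E'
import cv2,numpy as np
im=np.zeros((600,800),np.uint8);y=0
L=[cv2.imread(f'pics/m_{a}.png',0) for a in('s_rim','t_rim','s_knob','t_knob')]
L=[cv2.resize(a,(400,int(a.shape[0]*400/a.shape[1]))) for a in L]
for i,a in enumerate(L):
    y=(i%2)*300;x=(i//2)*400; a=a[:300]; im[y:y+a.shape[0],x:x+400]=a
cv2.imwrite('pics/masks.png',im)
E
```

```text
s rim 178.0 px [261.5625 213.5625] [303.4375 241.4375] bbox [0.4575 0.2216] [0.5755 0.3002] mid [0.5165 0.2609] ell ((0.5074719786643982, 0.25598737597465515), (0.07630519568920135, 0.1447851061820984), 116.16304779052734)
t rim 165.0 px [243.5625 197.5625] [279.4375 225.4375] bbox [0.4864 0.2434] [0.5491 0.311 ] mid [0.5178 0.2772] ell ((0.525575578212738, 0.27948451042175293), (0.06714458018541336, 0.0883808359503746), 62.05643844604492)
s knob 165.0 px [346.4375 189.5625] [365.4375 203.4375] bbox [0.4729 0.0812] [0.5323 0.1323] mid [0.5026 0.1068] ell ((0.5022585391998291, 0.10569043457508087), (0.053063325583934784, 0.06109254062175751), 85.70564270019531)
t knob 185.0 px [335.5625 218.5625] [357.4375 240.4375] bbox [0.4869 0.0951] [0.5317 0.1342] mid [0.5093 0.1147] ell ((0.5108718276023865, 0.11429885774850845), (0.033643100410699844, 0.05327645689249039), 53.17483139038086)
```

View pics/masks.png

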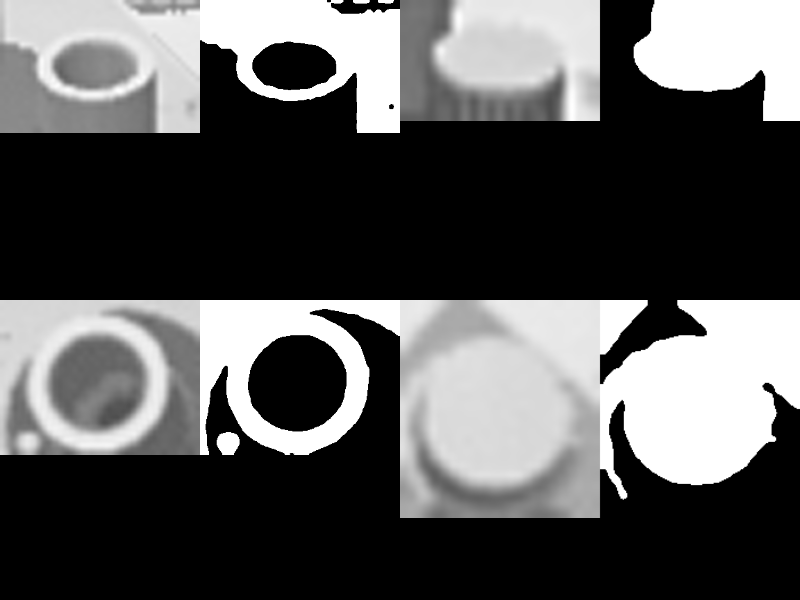

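The masks isolate the rim hole and the knob top cleanly; only the outer background leaked in. I fit the hole and knob ellipses in both views, check obstacle heights along the path, and convert the result into tool-frame shifts.

```bash
python3 - <<'E'
from h import *
np.set_printoptions(precision=4,suppress=True,linewidth=200)
s=dict(np.load('scene0.npz'));t=dict(np.load('top0.npz'))
def cloud(c):
    v,u=np.mgrid[0:400,0:640];P=(np.stack([u,v,np.ones_like(u)],-1)@np.linalg.inv(c['mtx']).T*c['depth'][...,None])@c['R']-c['R'].T@c['t'];return P,c['depth']>0
H=np.full((18,22),-1.)
allp=[]
for n,c in(('s',s),('t',t)):
    P,ok=cloud(c)
    for name,x,y,z,zl in(('rim',.5155,.2745,.092,.083),('knob',.5055,.116,.114,.108)):
        m=(ok&(np.hypot(P[...,0]-x,P[...,1]-y)<.034)&(P[...,2]>zl)).astype(np.uint8)
        k=np.argwhere(m)[:,::-1]
        W=np.array([onz(c,*p,z)[:2] for p in k]).astype(np.float32); hull=cv2.convexHull(W)
        M=cv2.moments(hull); print(n,name,len(W),'hull centroid',M['m10']/M['m00'],M['m01']/M['m00'],'D',2*np.sqrt(M['m00']/np.pi))
    g=cv2.cvtColor(c['color'],6)
    u0,u1,v0,v1={'s':(262,304,214,242),'t':(244,280,198,226)}[n]
    g=cv2.resize(g[v0:v1,u0:u1],None,fx=8,fy=8,interpolation=2);T,m=cv2.threshold(g,0,255,cv2.THRESH_OTSU+cv2.THRESH_BINARY_INV)
    l,lab,st,ce=cv2.connectedComponentsWithStats(m)
    i=min(range(1,l),key=lambda i:np.hypot(*(ce[i]-[g.shape[1]/2,g.shape[0]/2])))
    p=(ce[i]+.5)/8-.5+[u0,v0]; print(n,'hole',p,onz(c,*p,.091))
    q=P[ok]; allp.append(q)
q=np.vstack(allp); q=q[(q[:,0]>0)&(q[:,0]<.9)&(q[:,1]>-.3)&(q[:,1]<.8)]
i=(q[:,0]/.05).astype(int);j=((q[:,1]+.3)/.05).astype(int)
np.maximum.at(H,(i,j),q[:,2]); print('cols y -.3..; rows x'); print((H*100).astype(int))
E
```

```text
s rim 332 hull centroid 0.5102811506745389 0.27825237324085217 D 0.052525568549138195
s knob 139 hull centroid 0.5014368855709124 0.12087799429489511 D 0.034620745035814394
s hole [281.2304 227.3984] [0.5165 0.2763 0.091 ]
t rim 321 hull centroid 0.5153688853006018 0.272083846074164 D 0.0455228033949283
t knob 233 hull centroid 0.506001808901879 0.11463417280198845 D 0.029449509987336586
t hole [261.0563 212.5078] [0.5158 0.2737 0.091 ]
cols y -.3..; rows x
[[-100 -100 -100 -100 -100 -100 -100   21 -100 -100  -74  -73  -74  -73  -73  -73  -73  -74  -74  -74  -74  -74]
 [-100 -100 -100 -100 -100   23   31   22    1  -64  -74  -73  -73  -73  -73  -73 -100 -100 -100 -100 -100 -100]
 [ -73  -74    0    0    1   24   33    2    0    0  -73  -74 -100 -100 -100 -100 -100 -100 -100 -100 -100 -100]
 [ -73  -74  -64    0    0  -63  -64    0    0    0  -74  -73    4    5    5    5    5    4  -74  -73  -74  -73]
 [ -73  -74  -74  -73  -73  -73  -73  -73  -73  -74   13   12   11   10   10   29   51   51   42   12 -100 -100]
 [ -73  -73  -73  -73  -73  -73  -73  -73  -73  -73   13   11  -24  -21  
[... 696 characters left out ...]
    4    4   15   16]
 [  40    4   45   45   45   44   11   11    2    2   10   10   10    2    4    4    4    4    4    7   19   18]
 [  40   40   45   45   45   49   50   50   50   50   50   50   50   49   48    2    2    2    0   13   18   18]
 [-100   40   45   45   45   49   50   50   50   50    6   10    3    8    7    2    2    2   17   18   16    0]
 [-100   40   45   45   45   45    2    2   44    5    6    2   32   33   34   34   27   25   23   23   21    0]
 [-100   40 -100 -100 -100   43    1    6   43    8    7    6    5   10   34   34   25   18   23   21   21    0]
 [-100   40 -100 -100 -100   42   42   23   43    9    9   11    8   17   16    9    8    8   15    1    1 -100]]
```

```bash
cat >> h.py <<'E'
from scipy.spatial.transform import Rotation as Ro
def to(x,y,z):
    o=r.get_obs(); d=Ro.from_quat(o['tool_rot']).inv().apply(np.array([x,y,z])-o['ee_pos'])*1000
    print('shift mm',d.round(1),'ee',o['ee_pos'].round(4),'j',o['joint_positions'].round(2),'F',o['wrist_force'].round(1),'M',o['wrist_torque'].round(2),'t',round(o['t'],2),'axes',Ro.from_quat(o['tool_rot']).as_matrix().round(4).tolist())
E
python3 -m pendant '[[[-25,-20,2],-0.15],[[-80,-60,4],-0.3],[[-125,-95,8],-0.45],[[-170,-130,12],-0.6],[[-215,-165,16],-0.75],[[-260,-200,20],-0.9],[[-305,-232,24],-1.05],[[-345,-262,28],-1.2]]' 1
python3 -c "
from h import *
to(.5055,.116,.2)"
```

```text
t: 1.1
ee_pos: [0.4603, 0.1969, 0.2031]
tool_rot: [-0.39, 0.921, -0.0, 0.0]
wrist_force: [-0.1, 0.4, -0.4]
grip_width: 0.0853
gripper_force: 0.0
shift mm [ 26.7 -88.7   3.1] ee [0.4603 0.1969 0.2031] j [ 0.4   0.19  1.92 -0.    1.03 -1.97] F [-0.1  0.4 -0.4] M [ 0.03 -0.03 -0.04] t 1.1 axes [[-0.6954, -0.7186, 0.0], [-0.7186, 0.6954, -0.0], [0.0, -0.0, -1.0]]
```

```bash
python3 -m pendant '[[[10,-30,3],0],[[20,-65,3],0],[[26,-86,3],0],[[26.7,-88.7,3],0],[[26.7,-88.7,3],0]]'
python3 -c "
from h import *
to(.5055,.116,.09)
c=cap('top','t1');s=cap('scene','s1')
a=cv2.resize(s['color'][110:270,250:450],(480,384),interpolation=2);b=cv2.resize(c['color'][150:278,290:396],(318,384),interpolation=2)
cv2.imwrite('pics/c1.png',np.hstack([a,b]))"
```

```text
t: 1.72
ee_pos: [0.5041, 0.1179, 0.2001]
tool_rot: [-0.388, 0.922, 0.0, -0.0]
wrist_force: [-0.1, -0.2, -0.4]
grip_width: 0.0852
gripper_force: 0.0
shift mm [  0.3  -2.4 110.1] ee [0.5041 0.1179 0.2001] j [ 0.23  0.22  1.89  0.    1.03 -2.14] F [-0.1 -0.2 -0.4] M [-0.04  0.02  0.05] t 1.73 axes [[-0.699, -0.7151, -0.0006], [-0.7151, 0.699, 0.0001], [0.0003, 0.0005, -1.0]]
```

View pics/c1.png

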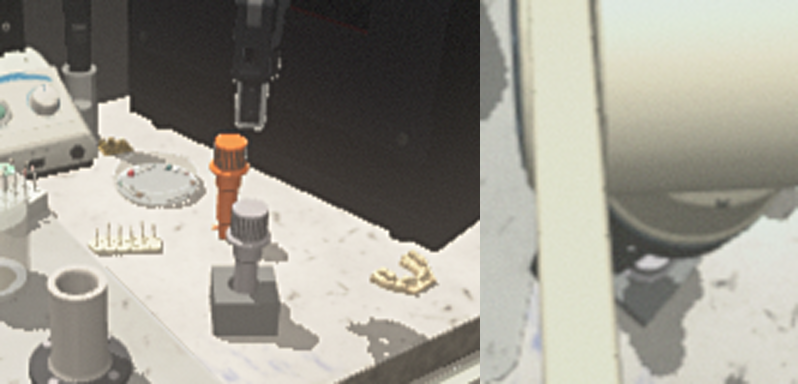

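```bash
python3 -m pendant '[[[0,-1,25],0],[[0,-2,60],0],[[0,-2,95],0],[[0,-2,108],0],[[0,-2,110],0],[[0,-2,110],0]]'
python3 -c "
from h import *
to(.5055,.116,.09)
s=cap('scene','s2');t=dict(np.load('top0.npz'))
s1=dict(np.load('s1.npz'))
P=lambda c,X:(lambda q:(q/q[2])[:2].round(1))(c['mtx']@(c['R']@np.array(X)+c['t']))
print(P(s1,[.5041,.1179,.2]),P(s1,[.5055,.116,.114]),P(s,[*r.get_obs()['ee_pos'][:2],.114]))
cv2.imwrite('pics/c2.png',cv2.resize(s['color'][150:260,300:410],(600,600),interpolation=2))"
```

```text
t: 2.58
ee_pos: [0.5066, 0.1166, 0.0913]
tool_rot: [-0.388, 0.922, -0.0, 0.001]
wrist_force: [-0.3, 0.2, 0.1]
grip_width: 0.0854
gripper_force: 0.0
shift mm [1.2 0.4 1.3] ee [0.5066 0.1166 0.0913] j [ 0.22  0.38  1.97  0.    0.79 -2.14] F [-0.3  0.2  0.1] M [-0.04 -0.01  0.04] t 2.58 axes [[-0.6985, -0.7156, 0.0015], [-0.7156, 0.6985, 0.0003], [-0.0013, -0.0008, -1.0]]
[357.1 157.9] [354.6 196.2] [353.9 196. ]
```

View pics/c2.png

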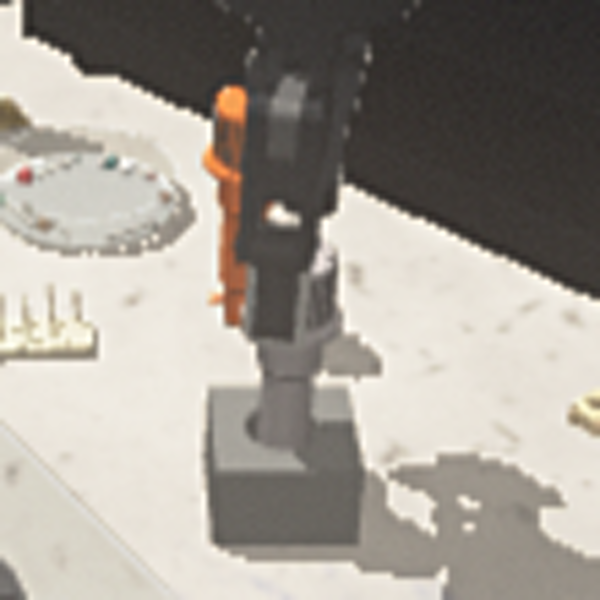

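The near finger is in front of the knob. After correcting for the viewing skew, it is centred on it to about 2 mm, so I close.

```bash
python3 -m pendant '[[[0,0,0],0],[[0,0,0],0],[[0,0,0],0],[[0,0,0],0],[[0,0,0],0],[[0,0,0],0]]' -1
python3 -c "
from h import *
to(.5055,.116,.09)"
```

```text
t: 3.38
ee_pos: [0.5062, 0.1164, 0.0908]
tool_rot: [-0.388, 0.922, 0.0, 0.0]
wrist_force: [-1.1, 0.6, 5.8]
grip_width: 0.0282
gripper_force: 58.7
shift mm [0.8 0.2 0.8] ee [0.5062 0.1164 0.0908] j [ 0.22  0.38  1.97  0.    0.79 -2.15] F [-1.1  0.6  5.8] M [0.1  0.25 0.01] t 3.38 axes [[-0.6988, -0.7153, 0.0005], [-0.7153, 0.6988, 0.0003], [-0.0006, -0.0002, -1.0]]
```

```bash
python3 -m pendant '[[[0,0,-4],0],[[0,0,-15],0],[[0,0,-35],0],[[0,0,-60],0],[[0,0,-85],0],[[0,0,-105],0],[[0,0,-115],0],[[0,0,-115],0]]'
python3 -c "
from h import *
to(.516,.2745,.206)
s=cap('scene','s3')
cv2.imwrite('pics/c3.png',cv2.resize(s['color'][130:270,290:430],(600,600),interpolation=2))"
```

```text
t: 4.38
ee_pos: [0.5062, 0.1163, 0.2059]
tool_rot: [-0.388, 0.922, -0.0, 0.001]
wrist_force: [0.2, -0.1, -2.4]
grip_width: 0.0283
gripper_force: 59.3
shift mm [-1.201e+02  1.035e+02 -1.000e-01] ee [0.5062 0.1163 0.2059] j [ 0.22  0.22  1.88 -0.    1.04 -2.15] F [ 0.2 -0.1 -2.4] M [ 0.02 -0.01  0.01] t 4.38 axes [[-0.6987, -0.7154, 0.0011], [-0.7154, 0.6987, 0.0002], [-0.001, -0.0006, -1.0]]
```

View pics/c3.png

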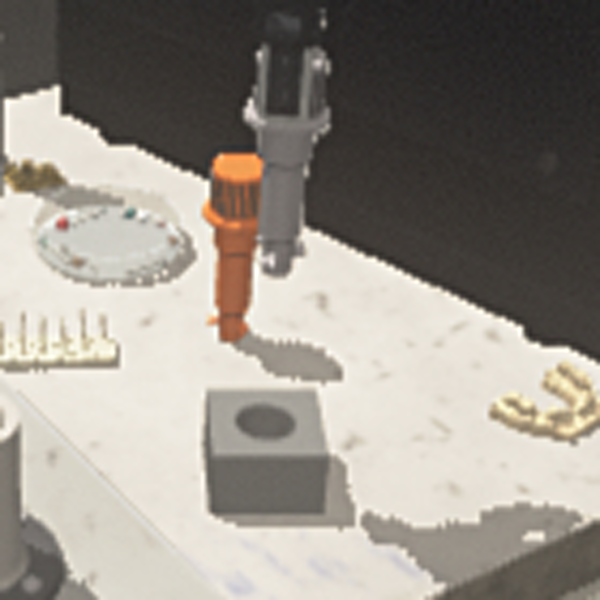

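The screw is held upright and the stand is empty. I carry it over the pillar and compare in both views.

```bash
python3 -m pendant '[[[-10,8,0],0],[[-35,30,0],0],[[-65,56,0],0],[[-92,79,0],0],[[-112,96,0],0],[[-120,103.5,0],0],[[-120,103.5,0],0],[[-120,103.5,0],0]]'
python3 -c "
from h import *
to(.516,.2745,.206)
s=cap('scene','s4');t=cap('top','t4')
a=cv2.resize(s['color'][140:260,240:330],(450,600),interpolation=2);b=cv2.resize(t['color'][180:250,230:300],(350,350),interpolation=2)
im=np.zeros((600,800,3),np.uint8);im[:,:450]=a;im[:350,450:]=b;cv2.imwrite('pics/c4.png',im)"
```

```text
t: 5.42
ee_pos: [0.5155, 0.2736, 0.205]
tool_rot: [-0.388, 0.922, -0.0, -0.0]
wrist_force: [0.2, 0.2, -2.5]
grip_width: 0.028
gripper_force: 59.4
shift mm [-1.   0.2 -1. ] ee [0.5155 0.2736 0.205 ] j [ 0.49  0.32  1.75 -0.    1.08 -1.88] F [ 0.2  0.2 -2.5] M [0.03 0.01 0.01] t 5.42 axes [[-0.699, -0.7151, -0.0006], [-0.7151, 0.699, -0.0007], [0.0009, 0.0, -1.0]]
```

View pics/c4.png

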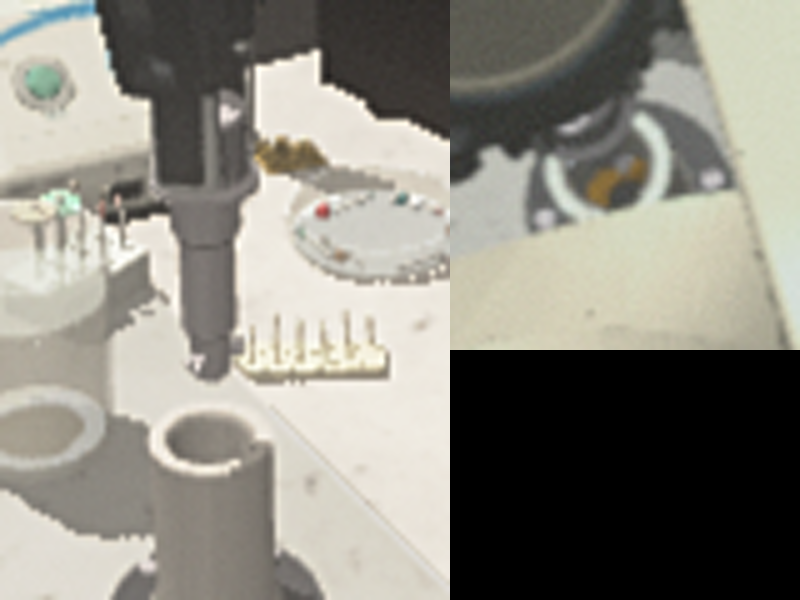

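Scene crop: nose tip at about crop (211,372), hole centre at about (210,435). Laterally they agree to about 1 mm. I check the depth direction by fitting fixed-radius circles to the depth points of the shank and the pillar wall.

```bash
python3 - <<'E'
from h import *
from scipy.optimize import least_squares
np.set_printoptions(precision=4,suppress=True)
for f in('s4','t4','scene0','top0'):
    c=dict(np.load(f+'.npz'));v,u=np.mgrid[0:400,0:640];P=(np.stack([u,v,np.ones_like(u)],-1)@np.linalg.inv(c['mtx']).T*c['depth'][...,None])@c['R']-c['R'].T@c['t']
    near=(c['depth']>0)&(np.hypot(P[...,0]-.5155,P[...,1]-.2745)<.032)
    for n,z0,z1,R in(('shank',.145,.178,.010),('collar',.183,.198,.0125),('pillar',.025,.086,.023),('pillar_up',.055,.086,.023)):
        m=cv2.erode((near&(P[...,2]>z0)&(P[...,2]<z1)).astype(np.uint8),np.ones((1,3)))>0
        q=P[m]
        q=q[np.hypot(q[:,0]-.5155,q[:,1]-.2745)>(.017 if R>.02 else 0)]
        if len(q)<20: continue
        s=least_squares(lambda p:np.hypot(q[:,0]-p[0],q[:,1]-p[1])-R,[.5155,.2745],loss='soft_l1',f_scale=.001)
        # tilt: fit centre vs z
        s2=least_squares(lambda p:np.hypot(q[:,0]-p[0]-p[2]*(q[:,2]-q[:,2].mean()),q[:,1]-p[1]-p[3]*(q[:,2]-q[:,2].mean()))-R,[*s.x,0,0],loss='soft_l1',f_scale=.001)
        print(f,n,len(q),s.x,'rms',np.abs(s.fun).mean(),'tilt',s2.x[2:])
E
```

```text
s4 shank 142 [0.5155 0.2745] rms 0.0006224155103834579 tilt [-0.0099 -0.0022]
s4 collar 69 [0.5156 0.2742] rms 0.0006724049504718825 tilt [-0.0019 -0.0162]
s4 pillar 531 [0.5153 0.276 ] rms 0.0006586797661979891 tilt [0.0002 0.0006]
s4 pillar_up 273 [0.5153 0.276 ] rms 0.0006704652155863128 tilt [-0.0024  0.0017]
scene0 pillar 543 [0.5153 0.2761] rms 0.0006881522069797343 tilt [-0.008   0.0027]
scene0 pillar_up 272 [0.5152 0.2762] rms 0.0006350774581752448 tilt [-0.0191  0.0086]
top0 pillar 83 [0.5162 0.2727] rms 0.0001952419798075844 tilt [-0.0013 -0.0077]
top0 pillar_up 31 [0.5163 0.2726] rms 0.00020391884827199538 tilt [-0.0137 -0.002 ]
```

```bash
python3 -m pendant '[[[-0.9,1.2,0],0],[[-0.9,1.2,10],0],[[-0.9,1.2,20],0],[[-0.9,1.2,30],0],[[-0.9,1.2,38],0],[[-0.9,1.2,42],0],[[-0.9,1.2,42],0]]'
python3 -c "
from h import *
to(.5153,.2751,.1084)"
```

```text
t: 6.4
ee_pos: [0.5154, 0.2759, 0.163]
tool_rot: [-0.388, 0.922, -0.0, -0.0]
wrist_force: [0.1, -0.3, -2.2]
grip_width: 0.028
gripper_force: 59.4
shift mm [ 0.6 -0.5 54.6] ee [0.5154 0.2759 0.163 ] j [ 0.49  0.36  1.78  0.    0.99 -1.88] F [ 0.1 -0.3 -2.2] M [ 0.01 -0.   -0.  ] t 6.4 axes [[-0.6987, -0.7154, -0.0005], [-0.7154, 0.6987, -0.0002], [0.0005, 0.0002, -1.0]]
```

```bash
python3 -m pendant '[[[0,0,5],0],[[0,0,12],0],[[0,0,18],0],[[0,0,22],0],[[0,0,22],0]]'
python3 -m pendant '[[[0,0,6],0],[[0,0,12],0],[[0,0,18],0],[[0,0,24],0],[[0,0,27],0],[[0,0,27],0]]'
python3 -c "
from h import *
to(.5153,.2751,.1084)"
```

```text
t: 7.02
ee_pos: [0.5153, 0.2758, 0.1409]
tool_rot: [-0.388, 0.922, -0.0, -0.0]
wrist_force: [0.4, 0.6, -1.3]
grip_width: 0.0282
gripper_force: 59.4
t: 7.78
ee_pos: [0.5154, 0.2758, 0.114]
tool_rot: [-0.388, 0.922, -0.0, -0.0]
wrist_force: [-0.2, -0.0, -1.3]
grip_width: 0.028
gripper_force: 59.4
shift mm [ 0.6 -0.5  5.6] ee [0.5154 0.2758 0.114 ] j [ 0.49  0.43  1.82 -0.    0.9  -1.88] F [-0.2 -0.  -1.3] M [ 0.03 -0.01  0.03] t 7.78 axes [[-0.6987, -0.7154, -0.0004], [-0.7154, 0.6987, -0.0002], [0.0005, 0.0001, -1.0]]
```

```bash
python3 -m pendant '[[[0,0,1],0],[[0,0,2],0],[[0,0,3],0],[[0,0,3.5],0],[[0,0,3.5],0]]'
python3 -m pendant '[[[0,0,0.5],0],[[0,0,1],0],[[0,0,1],0]]'
python3 -m pendant '[[[0,0,0.4],0],[[0,0,0.8],0],[[0,0,0.8],0]]'
```

```text
t: 8.4
ee_pos: [0.5154, 0.2759, 0.1107]
tool_rot: [-0.388, 0.922, -0.0, -0.0]
wrist_force: [-0.4, -0.0, -2.0]
grip_width: 0.0282
gripper_force: 59.4
t: 8.78
ee_pos: [0.5155, 0.2759, 0.1097]
tool_rot: [-0.388, 0.922, -0.0, -0.0]
wrist_force: [0.3, 0.1, -1.1]
grip_width: 0.0279
gripper_force: 59.4
t: 9.15
ee_pos: [0.5155, 0.2759, 0.109]
tool_rot: [-0.388, 0.922, 0.0, -0.0]
wrist_force: [-0.8, -0.4, -2.5]
grip_width: 0.0281
gripper_force: 59.4
```

```bash
for i in 1 2; do :; done
python3 -m pendant '[[[0,0,0.4],0],[[0,0,0.8],0],[[0,0,0.8],0]]'
python3 -m pendant '[[[0,0,0.4],0],[[0,0,0.8],0],[[0,0,0.8],0]]'
```

```text
t: 9.52
ee_pos: [0.5156, 0.2759, 0.1083]
tool_rot: [-0.388, 0.922, 0.0, 0.0]
wrist_force: [-0.6, -0.4, 0.3]
grip_width: 0.0277
gripper_force: 59.5
t: 9.9
ee_pos: [0.5158, 0.2762, 0.108]
tool_rot: [-0.388, 0.922, 0.0, 0.0]
wrist_force: [-0.8, 0.0, 4.7]
grip_width: 0.0283
gripper_force: 60.0
```

Contact is at TCP z 0.1083, matching the expected 0.1084, with about 6 N. Now I search clockwise in small turns.

```bash
cat > q.py <<'E'
from h import *
o=r.get_obs();print('   Mz',o['wrist_torque'].round(2),'j6',o['joint_positions'][5].round(3),'z',o['ee_pos'][2].round(4),'F',o['wrist_force'].round(1))
E
python3 -m pendant '[[[0,0,0],0.06],[[0,0,0],0.12],[[0,0,0],0.12]]' | grep -e force;python3 q.py
python3 -m pendant '[[[0,0,0],0.06],[[0,0,0],0.12],[[0,0,0],0.12]]'| grep -e force;python3 q.py
```

```text
wrist_force: [-0.4, -0.6, 5.9]
gripper_force: 60.1
   Mz [-0.14  0.15 -0.01] j6 -1.758 z 0.108 F [-0.4 -0.6  5.9]
wrist_force: [-0.2, -0.6, 5.2]
gripper_force: 60.1
   Mz [-0.17  0.17 -0.03] j6 -1.638 z 0.108 F [-0.2 -0.6  5.2]
```

```bash
cat >> q.py <<'E'
import sys
sys.exit(int(o['wrist_force'][2]<2.5 or o['wrist_force'][2]>12 or abs(o['wrist_torque'][2])>.25))
E
python3 -m pendant '[[[0,0,0],0.06],[[0,0,0],0.12],[[0,0,0],0.12]]' >/dev/null; python3 q.py &&
python3 -m pendant '[[[0,0,0],0.06],[[0,0,0],0.12],[[0,0,0],0.12]]' >/dev/null && python3 q.py &&
python3 -m pendant '[[[0,0,0],0.06],[[0,0,0],0.12],[[0,0,0],0.12]]' >/dev/null && python3 q.py &&
python3 -m pendant '[[[0,0,0],0.06],[[0,0,0],0.12],[[0,0,0],0.12]]' >/dev/null && python3 q.py &&
python3 -m pendant '[[[0,0,0],0.06],[[0,0,0],0.12],[[0,0,0],0.12]]' >/dev/null && python3 q.py &&
python3 -m pendant '[[[0,0,0],0.06],[[0,0,0],0.12],[[0,0,0],0.12]]' >/dev/null && python3 q.py
```

```text
Mz [-0.21  0.13  0.02] j6 -1.518 z 0.108 F [-0.2 -1.3  5.8]
   Mz [-0.3   0.17  0.03] j6 -1.398 z 0.108 F [-0.8 -0.9  5.9]
   Mz [-0.38  0.27 -0.01] j6 -1.278 z 0.1079 F [-1.  -1.1  5.9]
   Mz [-0.48  0.2  -0.02] j6 -1.16 z 0.1076 F [-0.3 -1.7  4.7]
   Mz [-0.56  0.16 -0.01] j6 -1.041 z 0.1073 F [-0.9 -2.2  2.6]
   Mz [-0.49  0.22 -0.03] j6 -0.921 z 0.107 F [-0.7 -2.3 -0.7]
```

```bash
python3 -m pendant '[[[0,0,0.5],0],[[0,0,1],0],[[0,0,1],0]]' >/dev/null; python3 q.py; python3 -c "
from h import *
to(.5153,.2759,.1)"
```

```text
Mz [-0.81  0.39  0.04] j6 -0.92 z 0.1065 F [-0.9 -2.8  3.8]
shift mm [0.1 0.1 6.5] ee [0.5154 0.2757 0.1065] j [ 0.49  0.44  1.82 -0.    0.88 -0.92] F [-0.9 -2.8  3.8] M [-0.81  0.39  0.04] t 13.28 axes [[-0.9869, 0.1615, -0.0002], [0.1615, 0.9869, -0.0003], [0.0001, -0.0003, -1.0]]
```

```bash
python3 -m pendant '[[[0,-0.4,0],0],[[0,-0.8,0],0],[[0,-0.8,0],0],[[0,-0.8,0],0]]' >/dev/null; python3 q.py
python3 -m pendant '[[[0,0,0],0.04],[[0,0,0],0.08],[[0,0,0],0.08]]' >/dev/null; python3 q.py
```

```text
Mz [-0.05  0.27 -0.01] j6 -0.92 z 0.1065 F [-1.3 -0.2  3. ]
   Mz [-0.1   0.13 -0.04] j6 -0.841 z 0.106 F [ 0.3 -0.3 -1. ]
```

```bash
python3 -m pendant '[[[0,0,0.5],0],[[0,0,1],0],[[0,0,1],0]]' >/dev/null; python3 q.py
python3 -m pendant '[[[0,0,0],0.04],[[0,0,0],0.08],[[0,0,0],0.08]]' >/dev/null; python3 q.py
python3 -m pendant '[[[0,0,0.3],0.04],[[0,0,0.6],0.08],[[0,0,0.6],0.08]]' >/dev/null; python3 q.py
```

```text
Mz [-0.36  0.25  0.01] j6 -0.841 z 0.1051 F [-0.7 -1.5 -1.6]
   Mz [-0.1   0.08 -0.02] j6 -0.761 z 0.1053 F [ 0.2 -0.4 -2.1]
   Mz [-0.01  0.13 -0.03] j6 -0.681 z 0.1048 F [-0.4 -0.5 -2.3]
```

```bash
python3 -m pendant '[[[0,0,0.5],0],[[0,0,1],0],[[0,0,1],0]]' >/dev/null; python3 q.py
python3 -m pendant '[[[0,0,0.5],0],[[0,0,1],0],[[0,0,1],0]]' >/dev/null; python3 q.py
```

```text
Mz [-0.01  0.04  0.02] j6 -0.681 z 0.1037 F [-0.4 -0.2 -1.7]
   Mz [0.01 0.   0.05] j6 -0.68 z 0.1027 F [ 0.1 -0.1 -2.4]
```

```bash
python3 -m pendant '[[[0,0,0.4],0],[[0,0,0.8],0],[[0,0,0.8],0]]' >/dev/null; python3 q.py
python3 -m pendant '[[[0,0,0.4],0],[[0,0,0.8],0],[[0,0,0.8],0]]' >/dev/null; python3 q.py
```

```text
Mz [-0.1   0.09  0.04] j6 -0.68 z 0.1021 F [ 0.1 -0.2 -0.7]
   Mz [-0.26  0.34  0.  ] j6 -0.68 z 0.1017 F [-1.6 -0.6  5.8]
```

Dropped 6.4 mm, so the teeth are in the thread start. I screw clockwise, following 3.8 mm per radian.

```bash
sed -i 's/<2.5/<-9/' q.py
python3 -m pendant '[[[0,0,0.1],0.05],[[0,0,0.25],0.1],[[0,0,0.25],0.1]]' >/dev/null; python3 q.py &&
python3 -m pendant '[[[0,0,0.2],0.05],[[0,0,0.35],0.1],[[0,0,0.35],0.1]]' >/dev/null; python3 q.py
```

```text
Mz [-0.19  0.28 -0.03] j6 -0.58 z 0.1014 F [-2.3  0.2  5.4]
   Mz [-0.26  0.42 -0.03] j6 -0.48 z 0.101 F [-1.4 -0.7  6.4]
```

```bash

python3 -m pendant '[[[0,0,0.2],0.05],[[0,0,0.35],0.1],[[0,0,0.35],0.1]]' >/dev/null; python3 q.py &&
python3 -m pendant '[[[0,0,0.2],0.05],[[0,0,0.35],0.1],[[0,0,0.35],0.1]]' >/dev/null && python3 q.py &&
python3 -m pendant '[[[0,0,0.2],0.05],[[0,0,0.35],0.1],[[0,0,0.35],0.1]]' >/dev/null && python3 q.py
```

```text
Mz [-0.27  0.45  0.02] j6 -0.38 z 0.1006 F [-2.5 -0.8  4.5]
   Mz [-0.2   0.5   0.01] j6 -0.28 z 0.1002 F [-2.1 -0.8  5.9]
   Mz [-0.27  0.52  0.01] j6 -0.18 z 0.0998 F [-1.7 -0.3  5.1]
```

```bash

python3 -m pendant '[[[0,0,0.2],0.05],[[0,0,0.38],0.1],[[0,0,0.38],0.1]]' >/dev/null; python3 q.py &&
python3 -m pendant '[[[0,0,0.2],0.05],[[0,0,0.38],0.1],[[0,0,0.38],0.1]]' >/dev/null && python3 q.py &&
python3 -m pendant '[[[0,0,0.2],0.05],[[0,0,0.35],0.1],[[0,0,0.35],0.1]]' >/dev/null && python3 q.py
```

```text
Mz [-0.16  0.54 -0.  ] j6 -0.08 z 0.0995 F [-2.9 -1.1  4.7]
   Mz [-0.22  0.6  -0.  ] j6 0.02 z 0.0991 F [-2.  -0.4  6.7]
   Mz [-0.14  0.57 -0.04] j6 0.12 z 0.0987 F [-2.9 -1.1  5.4]
```

```bash

python3 -m pendant '[[[0,0,0.15],0.04],[[0,0,0.3],0.08],[[0,0,0.3],0.08]]' >/dev/null; python3 q.py &&
python3 -m pendant '[[[0,0,0.1],0.04],[[0,0,0.2],0.08],[[0,0,0.2],0.08]]' >/dev/null && python3 q.py
```

```text
Mz [-0.15  0.63 -0.  ] j6 0.199 z 0.0985 F [-2.3 -0.6  6.2]
   Mz [-0.26  0.75 -0.02] j6 0.279 z 0.0985 F [-3.2 -1.   7.2]
```

Height stalls at 0.0985 against 0.0984 expected, so the flange has landed. I ease the load, open, retreat and check.

```bash
python3 -m pendant '[[[0,0,0],0.06],[[0,0,-0.5],0.06],[[0,0,-0.5],0.06]]' >/dev/null; python3 q.py
python3 -m pendant '[[[0,0,0],0],[[0,0,0],0],[[0,0,0],0],[[0,0,0],0],[[0,0,0],0]]' 1 
python3 -m pendant '[[[0,0,-8],0],[[0,0,-25],0],[[0,0,-50],0],[[0,0,-80],0],[[0,0,-110],0],[[0,0,-130],0],[[0,0,-140],0],[[0,0,-140],0]]'
python3 - <<'E'
from h import *
from scipy.optimize import least_squares
c=cap('scene','s9');cv2.imwrite('pics/c9.png',cv2.resize(c['color'][150:290,210:350],(560,560),interpolation=2))
v,u=np.mgrid[0:400,0:640];P=(np.stack([u,v,np.ones_like(u)],-1)@np.linalg.inv(c['mtx']).T*c['depth'][...,None])@c['R']-c['R'].T@c['t']
m=(c['depth']>0)&(np.hypot(P[...,0]-.5153,P[...,1]-.276)<.014)&(P[...,2]>.1)&(P[...,2]<.15);q=P[m]
print('top z pct',np.percentile(q[:,2],[50,80,95]),'expected .122')
p=q[q[:,2]>.119];print(len(p),p.mean(0))
E
```

```text
Mz [ 0.02  0.64 -0.03] j6 0.339 z 0.0985 F [-2.8  0.3  4.4]
t: 21.52
ee_pos: [0.5154, 0.2751, 0.0984]
tool_rot: [0.653, 0.757, 0.0, 0.0]
wrist_force: [-0.8, -0.6, -0.4]
grip_width: 0.0849
gripper_force: 0.0
t: 22.52
ee_pos: [0.5157, 0.2753, 0.2394]
tool_rot: [0.653, 0.757, 0.001, 0.0]
wrist_force: [0.9, 0.3, 0.8]
grip_width: 0.0855
gripper_force: 0.0
top z pct [0.12270718 0.12363273 0.12408116] expected .122
105 [0.51455993 0.2761987  0.12293333]
```

View pics/c9.png

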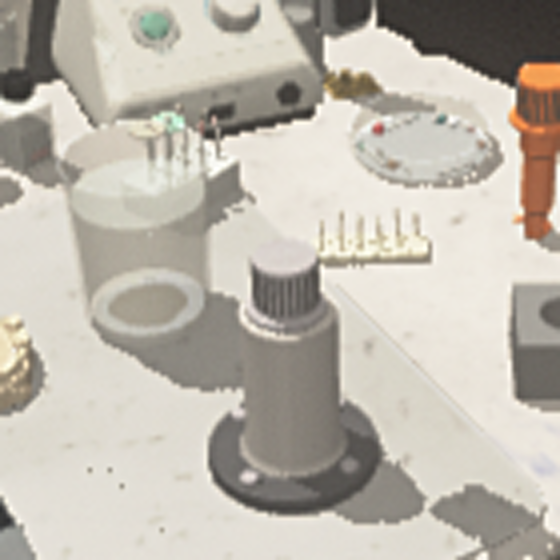

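The screw is seated: the flange sits flush on the rim and upright. The knob top reads 0.1229, with the same +1 mm bias this camera showed at the stand. Everything else is in place, so I hand in.

```bash
python3 -c "
from plant import r
print(r.finish_job())"
```

```text
the job is handed in; nothing more can be done
None
```

The clamp screw is screwed into the pillar with its flange on the rim and released, and the job was handed in at about 22.6 s of the 72 s allowed; the hand-in call returned no verdict.

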